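Open one side of the ratchet cup rail

TASK

The cup rail has a sliding ratchet stop on each side; find the stop that fences in the egg cup standing in the rail. With a fingertip press that stop's release pad down, keep it down and push the stop outward along the bar until it is fully back against the end post, then lift the finger so that the pad springs up again. Leave the other stop, the egg cup, the biscuit cutter and everything else standing where they are; nothing is to be gripped or lifted.

Things in the scene. Friction and masses are not known exactly. Their poses are not given: they have to be found in the camera images.
- cup_rail: Fixed wooden cup rail. Origin: worktop, middle of the rail; x away from the robot, y along it to the left, z up. Board 520 mm along y, x -62 to +54, top z 14 mm. Fixed cheek 16 mm thick across y = 0, up to z 88. Toothed 12 mm steel bar along y at x -35, z 46 to 58, between end posts with inner faces at y +-242 mm. One stop each side.
- left_stop (a joint): Slide of the left (+y) stop, m: 0 = nearest the cheek, grows outward (+y) to 0.100 = touching the end post; starts at 0 to 0.035. Steel carriage 50 (x) x 60 (y) mm, deck z 72, with wooden fence plate away from the robot (10 mm thick, top z 84); inner face at y = +(82 mm + value). Friction 1.5 N. Pad up: outward travel blocked by the ratchet (up to 6 mm play); inward it clicks along.
- left_release (a joint): Travel of the left (+y) release pad, m: 0 = up (0 to 0.004 at rest, as the pawl may ride on a tooth), grows as pressed straight down, 0.010 = bottom. Pawl clears the teeth (6 mm pitch) from about 0.004; press to about 0.008. Spring 1.6 N at the top, 5 N at 0.008; it springs up when let go, so it must stay pressed while the stop is pushed.
- left_pad (a point): Centre of the top face of the left (+y) release pad: black ribbed pad, 36 (x) x 34 (y) mm, on the carriage, z about 88 mm when up (to 4 mm lower at rest), 20 mm outward of the stop's inner face. Moves with pad and stop.
- left_fin (a point): On the left (+y) stop's push fin, an upright steel plate 46 (x) x 12 (y) mm, top z 116 mm: point on its face toward the cheek, z 105, 25 mm outward of the pad's centre (8 mm beyond the pad's edge). A finger standing on the pad pushes against this face to move the stop outward. Moves with the stop.
- right_stop (a joint): Slide of the right (-y) stop, m: 0 = nearest the cheek, grows outward (-y) to 0.100 = touching the end post; starts at 0 to 0.035. Steel carriage 50 (x) x 60 (y) mm, deck z 72, with wooden fence plate away from the robot (10 mm thick, top z 84); inner face at y = -(82 mm + value). Friction 1.5 N. Pad up: outward travel blocked by the ratchet (up to 6 mm play); inward it clicks along.
- right_release (a joint): Travel of the right (-y) release pad, m: 0 = up (0 to 0.004 at rest, as the pawl may ride on a tooth), grows as pressed straight down, 0.010 = bottom. Pawl clears the teeth (6 mm pitch) from about 0.004; press to about 0.008. Spring 1.6 N at the top, 5 N at 0.008; it springs up when let go, so it must stay pressed while the stop is pushed.
- right_pad (a point): Centre of the top face of the right (-y) release pad: black ribbed pad, 36 (x) x 34 (y) mm, on the carriage, z about 88 mm when up (to 4 mm lower at rest), 20 mm outward of the stop's inner face. Moves with pad and stop.
- right_fin (a point): On the right (-y) stop's push fin, an upright steel plate 46 (x) x 12 (y) mm, top z 116 mm: point on its face toward the cheek, z 105, 25 mm outward of the pad's centre (8 mm beyond the pad's edge). A finger standing on the pad pushes against this face to move the stop outward. Moves with the stop.
- egg_cup: Egg cup, white and blue china, 47 mm across, 50 mm tall, loose, standing on the rail's board between the middle cheek and one stop; the stop on its side is the one to open. Origin: centre of its underside.
- cutter: Round fluted tin biscuit cutter with a strap handle, 61 mm across, 46 mm tall, loose, on the board between the middle cheek and the other stop. Origin: centre of its underside.
- mug: Footed mug, blue and white china, 84 x 114 x 100 mm; bystander, loose. Origin: centre of its underside.
- pepper_mill: Wooden pepper mill, 58 mm across, 120 mm tall; bystander, loose. Origin: centre of its underside.
- cup: Blue and white teacup, 82 x 108 x 56 mm; bystander, loose. Origin: centre of its underside.
- spare_egg_cup: A second egg cup, 47 mm across, 50 mm tall, standing behind the rail, not in it; bystander, loose. Origin: centre of its underside.
- matchbox: Matchbox 36 x 53 x 16 mm, to the right of the rail; bystander, loose. Origin: centre of its underside.
- teaspoon_1: Teaspoon 135 mm long, to the left of the rail; bystander, loose. Origin: centre of its underside.

How it is judged:
On the way, in this order (a step that is already met when the one before it is completed fails the run):
1. the release pad of the stop beside the egg cup is pressed down (((y of egg_cup in the frame of cup_rail above 0 m and value of joint left_release above 0.005 m and value of joint left_stop below 0.06 m) or (y of egg_cup in the frame of cup_rail below 0 m and value of joint right_release above 0.005 m and value of joint right_stop below 0.06 m))), for 0.1 s.
2. that stop is pushed back to the end post (((y of egg_cup in the frame of cup_rail above 0 m and value of joint left_stop above 0.094 m) or (y of egg_cup in the frame of cup_rail below 0 m and value of joint right_stop above 0.094 m))), for 0.1 s.
At the end, for the whole second after the job is handed in: The stop on the egg cup's side is back against its end post (within 6 mm), its release pad has sprung up (within 4.5 mm, the pawl among the teeth), the other stop and pad are as they were, and egg cup and cutter stand upright within 15 mm of where they stood (((y of egg_cup in the frame of cup_rail above 0 m and value of joint left_stop above 0.094 m and value of joint each of left_release, right_release below 0.0045 m and value of joint right_stop below 0.05 m) or (y of egg_cup in the frame of cup_rail below 0 m and value of joint right_stop above 0.094 m and value of joint each of right_release, left_release below 0.0045 m and value of joint left_stop below 0.05 m)) and angle between each of egg_cup, cutter's own z axis and vertical below 0.15 rad and distance of each of egg_cup, cutter from where it was at the start of the episode below 0.015 m); the robot touches nothing.
It fails at once if the other stop's release is pressed or that stop is moved by more than 10 mm ((y of egg_cup in the frame of cup_rail above 0 m and (value of joint right_release above 0.006 m or distance of right_fin from where it was at the start of the episode above 0.01 m)) or (y of egg_cup in the frame of cup_rail below 0 m and (value of joint left_release above 0.006 m or distance of left_fin from where it was at the start of the episode above 0.01 m))).
It fails at once if the egg cup or the cutter is lifted, tipped or moved by more than 15 mm (distance of any of egg_cup, cutter from where it was at the start of the episode above 0.015 m or angle between any of egg_cup, cutter's own z axis and vertical above 0.35 rad).
It fails at once if a bystander (mug, pepper mill, teacup, spare egg cup, matchbox, teaspoon) is moved by more than 20 mm (distance of any of mug, pepper_mill, cup, spare_egg_cup, matchbox, teaspoon_1 from where it was at the start of the episode above 0.02 m).
It also fails if it takes over 34 s, if anything falls off the work surface, if the arm or the gripper's body presses on something with over 40 N, if the wrist force passes 120 N, or if a joint passes its speed limit or range.

ROBOT

A 6-joint arm with a two-finger parallel gripper is mounted at the origin on a cart in front of the work surface, level with it; the furniture and walls round the work are solid. World frame = base frame: x ahead of the robot, y to its left, z up, the work surface at z = 0. Lengths are in m, angles in rad, forces in N, time in s.
With the tool pointing down it reaches from about 0.25 to 0.8 m from the base axis. Payload 3.9 kg.
Tool frame: the origin (TCP) lies midway between the tips of the shut fingers; the grasp point (between the pads) lies 19 mm behind it (arm.grasp_offset is the distance from the TCP to the grasp point, in m); z points along the fingers, y is the line along which they close (so a half turn about z gives the same grasp; the last joint's range is limited). The gripper opens to 85 mm and grips with 20 to 120 N. Pads are 22 mm wide; open, the fingers measure 114 mm over their backs; the gripper's body (76 mm by 85 mm) begins 54 mm behind the grasp point. The pads swing forward as they close: fully open they stand 13 mm farther back than shut.
Start: joints at [0, 0.26, -0.138, 1.173, 0, 1.571], TCP at [0.525, -0, 0.231] pointing down, gripper open.
Joint ranges: [-2.78, 2.78], [-0.83, 1.72], [-1.28, 1.37], [-1.9, 2.12], [-1.57, 1.48], [-3.14, 3.14]. Speed limits (rad/s): [2.57, 2.57, 3.14, 3.14, 3.14, 3.14].

INTERFACE

Orientations are given as a unit quaternion [w, x, y, z].
In Python, from bench import sensors, eyes, arm gives the robot as it stands.
- The arm moves only by the shell command python3 -m inch 'ROWS' [FORCE]. ROWS is JSON, a list of rows, each a list of 5 numbers: the finger opening in mm, from 0 to 85.4, then the shift along the tool's x, y, z in units of 40 mm (1.0 is 40 mm), then the turn about the tool's z in units of 8 degrees (1.0 is 8 degrees). A call has 1 to 12 rows; each row shifts and turns the commanded pose from where the row before left it, along the tool's axes as they then stand; what a row does not reach is not made up. A row lasts 1/10 s, in which the tool goes at most 50 mm and 8.59 degrees, less where a joint would pass 70% of its speed; a pose out of reach is approached as far as the arm can. A call is refused whole if a number of a shift passes 1 or a number of a turn 1, either way. A call with a gripper value outside its range is refused whole. The fingers move at their own pace and stop on an object; FORCE is the grip in N (left out, the last holds). Time passes only in rows, so rows that do not move let the fingers close. It gives the time, the measured TCP pose, the force, the opening and the grip force at its end, in the units of the state.
- sensors.read_state(): the state, without advancing time (a new reading comes with each control period).
- eyes.snapshot(name): name is "scene" or "side" or "wrist"; returns a dict with "frame" (400x640x3 uint8, red, green, blue), "vertical_fov" (degrees; the focal length in pixels is half the picture's height over the tangent of half this angle, whatever the lens; pixels are square), "cx", "cy" (the principal point, pixels), "dist_coeffs" ([k1, k2, p1, p2, k3] as OpenCV has them; the pictures are not rectified), "rvec" (rotation vector, rad) and "tvec" (3), from world to camera coordinates, as OpenCV has them. Camera axes: x right, y down, z forward; pixel columns grow to the right and rows downward; lengths in m; the calibration is good to about 2 mm. A picture is of the moment at which its call begins. There is no depth.
- arm.sign_off(): hands the job in; it is judged then, once.
The state is a dict: "time_s": time; "qpos": joint angles; "joint_vel": joint speeds; "tau": joint torques, N m; "tcp_pos": TCP position; "orientation": TCP orientation; "ft_force": force on the tool from outside, world axes, zero at the start; "ft_torque": the same for the moment, N m; "grip_width": finger opening in m; "finger_force": force on a finger pad.
Only numpy, scipy, OpenCV 4.12 (cv2) and the standard library are available. Lean on these libraries where they do the work, as an engineer would, in place of code of your own. Each camera call takes 0.05 s, during which the arm holds its last target. There are 200 camera calls.

## Working session

There is one attempt and no reset: what is moved stays moved. The work goes in short steps, Python scripts to look and compute and a shell command to move; the robot and the scene stay as the last step left them, time stands still between calls to the robot, and variables do not carry over. Pictures are saved under pics/ and viewed, at most 10 in all, crops included, and the job is handed in when it is done.

```bash
ls; mkdir -p pics; cat > h.py <<'E'
import numpy as np, cv2
from bench import sensors, eyes, arm
def snap(n,f=None):
    s=eyes.snapshot(n)
    if f: cv2.imwrite('pics/'+f,s['frame'][:,:,::-1])
    return s
def K(s):
    f=200/np.tan(np.radians(s['vertical_fov'])/2)
    return np.array([[f,0,s['cx']],[0,f,s['cy']],[0,0,1.]])
def ray(s,p):
    u=cv2.undistortPoints(np.array([[p]],float),K(s),np.array(s['dist_coeffs'],float)).ravel()
    R=cv2.Rodrigues(np.array(s['rvec'],float))[0]; t=np.array(s['tvec'],float).ravel()
    return -R.T@t, R.T@np.array([u[0],u[1],1])
def onz(s,p,z):
    o,d=ray(s,p); return o+d*(z-o[2])/d[2]
def proj(s,P):
    return cv2.projectPoints(np.array(P,float).reshape(-1,1,3),np.array(s['rvec'],float),np.array(s['tvec'],float),K(s),np.array(s['dist_coeffs'],float))[0].reshape(-1,2)
E
python3 - <<'E'
from h import *
import pickle
d={}
for n in('scene','side','wrist'):
    d[n]=snap(n,n+'.png'); 
    print(n,d[n]['vertical_fov'],ray(d[n],(320,200)))
pickle.dump(d,open('d.pkl','wb'))
st=sensors.read_state();print(st['time_s'],st['tcp_pos'],st['orientation'])
E
```

```text
pics
scene 44.87691755798216 (array([-0.69919668, -0.79798752,  0.84372923]), array([ 0.75377729,  0.47246548, -0.45676167]))
side 48.24272988618757 (array([-0.05443843,  0.86221636,  1.02956226]), array([ 0.42868118, -0.62932193, -0.64830399]))
wrist 70.9750855671039 (array([0.52586733, 0.07088325, 0.37339284]), array([ 0.01197309, -0.28358436, -0.95899405]))
0.15 [ 5.24462771e-01 -6.72022628e-06  2.30656520e-01] [-5.37666222e-04  7.07100705e-01  7.07112446e-01 -5.42009810e-04]
```

View pics/scene.png

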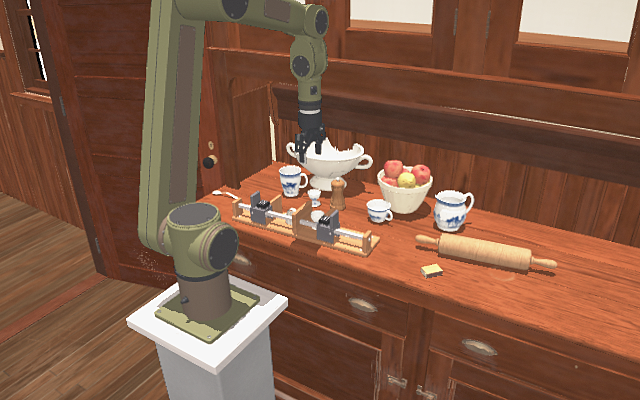

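View pics/side.png

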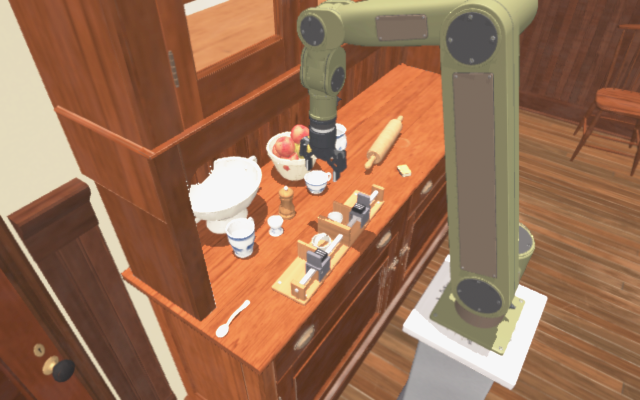

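View pics/wrist.png

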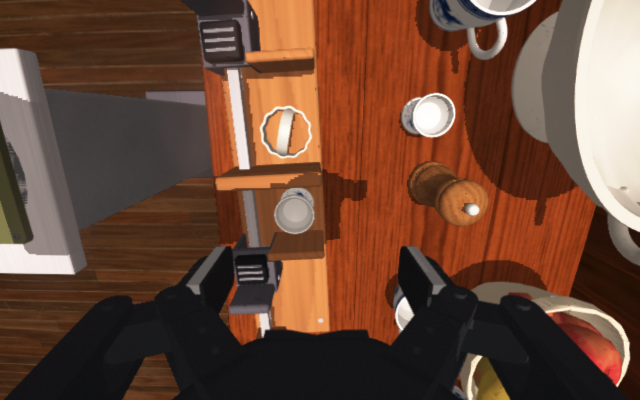

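The wrist view has +y up. The egg cup (295,212) is below the cheek (y≈180), so it stands by the right (-y) stop, whose pad is at about (250,268) and fin at about (255,297). The cutter (286,131) is on the left side. I'll enlarge that area.

```bash
python3 - <<'E'
from h import *
im=cv2.imread('pics/wrist.png')
cv2.imwrite('pics/c1.png',cv2.resize(im[150:350,190:350],None,fx=3,fy=3,interpolation=cv2.INTER_CUBIC)[:600])
E
```

```text
(no output)
```

View pics/c1.png

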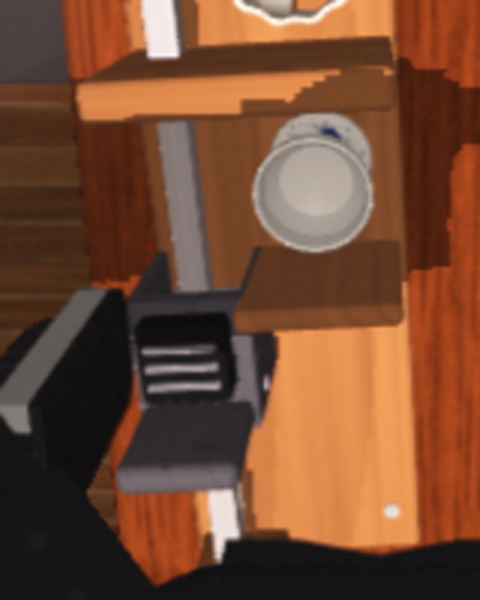

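Crop (origin 190,150; ×3): cheek top corners are (78,85), (83,122), (393,66), (393,107). Pad top corners are (137,318), (232,315), (142,403), (236,400). Fin top corners are (120,470), (240,465), (122,492), (237,489).

```bash
python3 - <<'E'
from h import *
import pickle
s=pickle.load(open('d.pkl','rb'))['wrist']
def f(L,z,n):
    P=np.array([onz(s,(190+u/3,150+v/3),z) for u,v in L]);print(n,P.round(4).tolist(),P.mean(0).round(4));return P.mean(0)
c=f([(78,85),(83,122),(393,66),(393,107)],.088,'cheek')
p=f([(137,318),(232,315),(142,403),(236,400)],.087,'pad')
i=f([(120,470),(240,465)],.116,'fin inner edge')
f([(122,492),(237,489)],.116,'fin outer edge')
f([(237,330),(402,322)],.084,'fence outer edge')
f([(83,122)],.088,'');f([(418,540)],.014,'board far')
L=np.array([onz(s,(190+u/3,150+v/3),.088)for u,v in[(83,122),(393,107)]]);e=L[1]-L[0];print('yaw deg',np.degrees(np.arctan2(e[1],e[0])),np.linalg.norm(e))
E
```

```text
cheek [[0.421, 0.01, 0.088], [0.4214, -0.0033, 0.088], [0.5304, 0.0166, 0.088], [0.5304, 0.0021, 0.088]] [0.4758 0.0064 0.088 ]
pad [[0.4339, -0.0802, 0.087], [0.47, -0.0788, 0.087], [0.4327, -0.1172, 0.087], [0.4697, -0.1156, 0.087]] [ 0.4516 -0.098   0.087 ]
fin inner edge [[0.4318, -0.1262, 0.116], [0.4755, -0.1237, 0.116]] [ 0.4536 -0.1249  0.116 ]
fin outer edge [[0.4316, -0.1357, 0.116], [0.4739, -0.134, 0.116]] [ 0.4527 -0.1349  0.116 ]
fence outer edge [[0.471, -0.0867, 0.084], [0.5343, -0.0832, 0.084]] [ 0.5027 -0.085   0.084 ]
 [[0.4214, -0.0033, 0.088]] [ 0.4214 -0.0033  0.088 ]
board far [[0.5457, -0.2465, 0.014]] [ 0.5457 -0.2465  0.014 ]
yaw deg 2.8323326000632028 0.10914619406954398
```

Right stop, value about 0.003, rail yaw about 3°, pad centre about (0.451, -0.098). I'll shut the fingers, turn the tool to the rail's yaw, and move above the pad.

```bash
python3 -m inch '[[0,0,0,0,-0.375],[0,-0.47,-0.39,0,0],[0,-0.47,-0.39,0,0],[0,-0.47,-0.39,0,0],[0,-0.47,-0.39,0,0],[0,-0.47,-0.39,0,0],[0,0,0,0.6,0],[0,0,0,0.6,0],[0,0,0,0.6,0],[0,0,0,0.6,0],[0,0,0,0,0],[0,0,0,0,0]]' 20
python3 - <<'E'
from h import *
s=snap('wrist'); im=s['frame'][:,:,::-1]
st=sensors.read_state();t=np.array(st['tcp_pos']);print(t,st['qpos'],proj(s,[t]))
t=snap('scene');b=t['frame'][190:260,220:390,::-1]
a=cv2.resize(b,(680,280),interpolation=cv2.INTER_CUBIC)
w=cv2.resize(im[100:300],(800,250))
cv2.imwrite('pics/c2.png',np.vstack([cv2.resize(a,(800,330)),w]))
E
```

```text
time_s: 1.35
tcp_pos: [0.4516, -0.0979, 0.1353]
orientation: [-0.001, 0.688, 0.725, -0.0]
ft_force: [1.3, 0.3, 1.0]
grip_width: -0.0001
finger_force: 0.0
[ 0.45250236 -0.09805277  0.13607671] [-2.13389051e-01  2.20209520e-01 -4.56299298e-01  8.93562196e-01
 -2.81841730e-06  1.30502881e+00] [[315.6332656  249.95289042]]
```

View pics/c2.png

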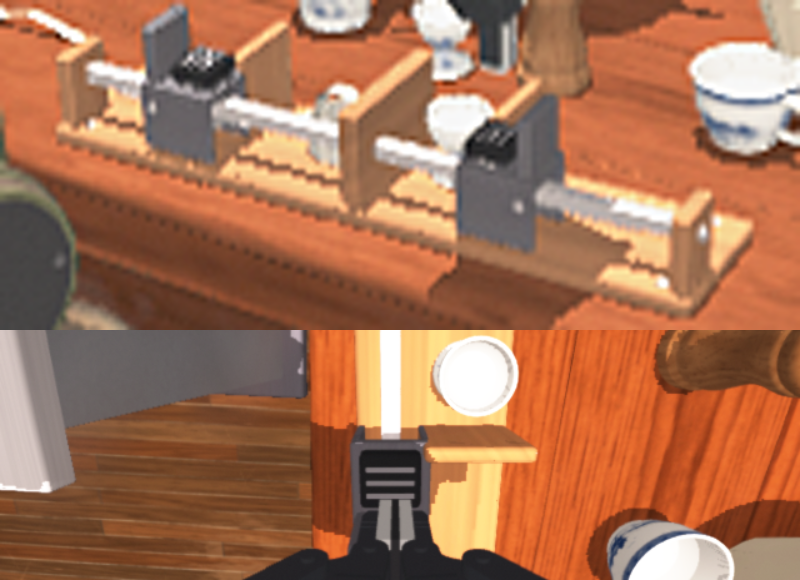

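The aligned fingers are above the right pad. In the wrist crop the pad runs from (358,450) to (425,510) with the fingertips at about (395,500), laterally centred. Now down, slowly onto the pad.

```bash
python3 -m inch '[[0,0,0,0.5,0],[0,0,0,0.5,0],[0,0,0,0,0],[0,0,0,0,0]]'; python3 -m inch '[[0,0,0,0.1,0],[0,0,0,0.1,0],[0,0,0,0,0],[0,0,0,0,0]]'
```

```text
time_s: 1.85
tcp_pos: [0.4526, -0.098, 0.0963]
orientation: [0.0, 0.688, 0.725, 0.0]
ft_force: [0.4, 0.4, 0.1]
grip_width: 0.0001
finger_force: 0.0
time_s: 2.25
tcp_pos: [0.4526, -0.0981, 0.0877]
orientation: [0.001, 0.688, 0.725, 0.0]
ft_force: [-0.2, -0.7, 0.9]
grip_width: 0.0002
finger_force: 0.6
```

```bash
python3 -m inch '[[0,0,0,0.1,0],[0,0,0,0,0],[0,0,0,0,0]]'; python3 -m inch '[[0,0,0,0.08,0],[0,0,0,0,0],[0,0,0,0,0]]'
```

```text
time_s: 2.55
tcp_pos: [0.4526, -0.0981, 0.0835]
orientation: [0.0, 0.688, 0.725, 0.0]
ft_force: [1.0, 0.0, 3.4]
grip_width: 0.0001
finger_force: 1.4
time_s: 2.85
tcp_pos: [0.4526, -0.0981, 0.0803]
orientation: [0.0, 0.688, 0.725, 0.0]
ft_force: [0.7, -0.6, 3.5]
grip_width: 0.0001
finger_force: 2.1
```

```bash
python3 -m inch '[[0,0,0,0.02,0],[0,-0.15,0,0,0],[0,-0.15,0,0,0],[0,-0.15,0,0,0],[0,-0.15,0,0,0],[0,-0.15,0,0,0],[0,-0.15,0,0,0],[0,0,0,0,0]]'; python3 - <<'E'
from h import *
snap('side'); s=snap('wrist'); cv2.imwrite('pics/c3.png',s['frame'][:,:,::-1])
E
```

```text
time_s: 3.65
tcp_pos: [0.4541, -0.1353, 0.0793]
orientation: [0.001, 0.689, 0.725, -0.001]
ft_force: [2.2, -1.3, 5.0]
grip_width: -0.0001
finger_force: 2.3
```

View pics/c3.png

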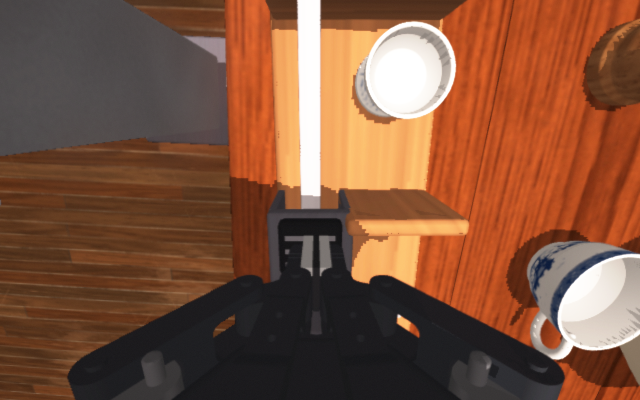

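The stop is following: the fence plate (410,210) is now well clear of the egg cup (410,70), and the fingers are centred on the pad. I'll keep pushing.

```bash
python3 -m inch '[[0,-0.15,0,0,0],[0,-0.15,0,0,0],[0,-0.15,0,0,0],[0,-0.15,0,0,0],[0,-0.15,0,0,0],[0,-0.15,0,0,0],[0,-0.15,0,0,0],[0,-0.15,0,0,0],[0,-0.15,0,0,0],[0,-0.15,0,0,0],[0,0,0,0,0]]'; python3 -m inch '[[0,-0.1,0,0,0],[0,-0.1,0,0,0],[0,0,0,0,0],[0,0,0,0,0]]'
```

```text
time_s: 4.85
tcp_pos: [0.4571, -0.1952, 0.0794]
orientation: [0.001, 0.689, 0.725, -0.001]
ft_force: [1.3, -0.5, 5.2]
grip_width: 0.0001
finger_force: 2.3
time_s: 5.25
tcp_pos: [0.4565, -0.2017, 0.079]
orientation: [-0.001, 0.688, 0.725, -0.001]
ft_force: [0.3, 2.4, 3.8]
grip_width: -0.0001
finger_force: 2.3
```

```bash
for i in 1; do python3 -m inch '[[0,-0.08,0,0,0],[0,0,0,0,0],[0,0,0,0,0]]'; done; python3 -m inch '[[0,-0.08,0,0,0],[0,0,0,0,0],[0,0,0,0,0]]'
```

```text
time_s: 5.55
tcp_pos: [0.457, -0.2049, 0.0791]
orientation: [-0.0, 0.688, 0.725, -0.0]
ft_force: [-1.2, 2.6, 5.4]
grip_width: 0.0002
finger_force: 2.3
time_s: 5.85
tcp_pos: [0.4577, -0.2085, 0.0793]
orientation: [0.0, 0.688, 0.725, -0.0]
ft_force: [-1.8, 1.8, 4.8]
grip_width: 0.0
finger_force: 2.3
```

```bash
python3 -m inch '[[0,-0.08,0,0,0],[0,0,0,0,0],[0,0,0,0,0]]'; python3 -m inch '[[0,-0.08,0,0,0],[0,0,0,0,0],[0,0,0,0,0]]'
python3 - <<'E'
from h import *
s=snap('scene'); w=snap('wrist')
a=cv2.resize(s['frame'][190:260,220:390,::-1],(800,330),interpolation=cv2.INTER_CUBIC)
b=cv2.resize(w['frame'][150:320,200:500,::-1],(476,270))
cv2.imwrite('pics/c4.png',np.vstack([a,np.hstack([b,np.zeros((270,324,3),np.uint8)])]))
E
```

```text
time_s: 6.15
tcp_pos: [0.4579, -0.2104, 0.0793]
orientation: [-0.001, 0.688, 0.726, 0.001]
ft_force: [-1.8, 6.2, 5.8]
grip_width: 0.0
finger_force: 4.5
time_s: 6.45
tcp_pos: [0.4579, -0.2103, 0.0793]
orientation: [-0.003, 0.688, 0.726, 0.004]
ft_force: [-0.4, 15.6, 9.9]
grip_width: 0.0001
finger_force: 10.6
```

View pics/c4.png

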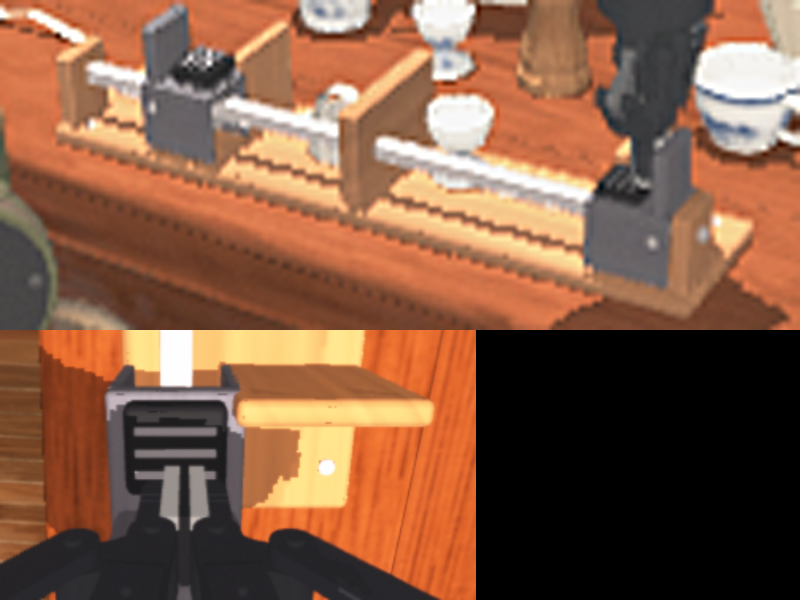

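The carriage is now against the end post (690,240) and the force is rising: a hard stop. I'll lift straight up, keeping a slight outward preload so the stop isn't dragged inward.

```bash
python3 -m inch '[[0,0.05,0,0,0],[0,0,0,-0.15,0],[0,0,0,-0.15,0],[0,0,0,-0.15,0],[0,0.2,0,-0.2,0],[0,0.2,0,-0.5,0],[0,0,0,-0.8,0],[0,0,0,-0.8,0],[0,0,0,-0.8,0],[0,0,0,0,0],[0,0,0,0,0],[0,0,0,0,0]]'
python3 - <<'E'
from h import *
s=snap('scene'); w=snap('wrist')
a=cv2.resize(s['frame'][190:260,220:390,::-1],(800,330),interpolation=cv2.INTER_CUBIC)
b=cv2.resize(w['frame'][:,:,::-1],(432,270))
cv2.imwrite('pics/c5.png',np.vstack([a,np.hstack([b,np.zeros((270,368,3),np.uint8)])]))
E
```

```text
time_s: 7.75
tcp_pos: [0.4566, -0.1966, 0.2203]
orientation: [-0.0, 0.688, 0.725, -0.001]
ft_force: [-0.2, -0.6, -0.9]
grip_width: -0.0001
finger_force: 0.0
```

View pics/c5.png

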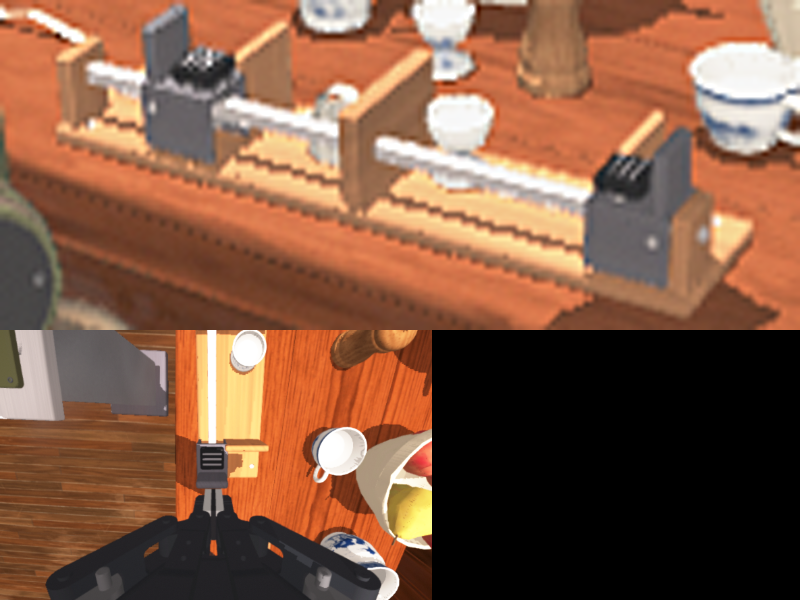

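The stop sits at the post (carriage at (630,240) in the crop), the pad has sprung up at (622,175), the egg cup, cutter and left stop look unmoved, and the arm is clear. Handing in.

```bash
python3 -c "
from bench import arm; print(arm.sign_off())"
```

```text
the job is handed in; nothing more can be done
None
```

I pressed the right stop's release pad, pushed that stop fully back to its end post and lifted off so the pad sprang up; nothing else appeared to move in the last pictures, and the job is handed in (no verdict was returned).

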